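# Unlatch a battery pack from its charging dock and stow it

## Task

Take the black battery pack out of the grey charging dock and stand it upright in the empty storage cup. Its hook is undercut: squeeze the grey sprung tab on its side and press the pack down only until you feel the tab snap in (how far differs each time), then keep it squeezed and draw the pack straight up. Do it gently, without squeezing hard, driving the pack on into the stop or wrenching it, and leave the other things alone.

Things in the scene. Friction and masses are not known exactly. Their poses are not given: they have to be found in the camera images.
- pack_center (a point): centre of the black battery pack, a block 60 (x) by 40 (y) by 108 mm tall (z up), about 0.3 kg, 54 mm above its underside. The grey sprung tab is on its +y side, a rubber grip patch 20 mm to -y. At the start it stands latched in the dock, its lowest 40 mm inside. Squeezing along y across tab pad and patch (50 mm; 41 mm with the tab in) presses the tab and holds the pack
- pack_tab (a joint): travel of the tab, m: 0 out, 0.009 fully in; sprung, 6 N to start, 10 N at the end. Its hook has an upturned lip behind the dock's strike, so with the pack at rest it moves in only 2 to 3 mm. Kept squeezed while the pack is pushed down far enough (3.5 to 10 mm), it snaps in by itself and the fingers close 6 to 7 mm further; from 0.007 on the pack can rise
- dock_mouth (a point): centre of the mouth of the fixed grey charging dock, 60 mm above the worktop, z up, axes as the pack's, latch slot at +y; pocket 63 by 43 mm, 1.5 mm play a side; outside 73 by 67 mm. A plate lifts the pack with 8 to 12 N. As the tab snaps in, fingers that stay put shove the pack against a wall: yield along y (up to 5 mm) to ease it. Before the snap keep pack on dock below 60 N; squeeze with 20 to 25 N
- cup_floor (a point): centre of the inner floor of the fixed grey open storage cup, 5 mm above the worktop, z up; pocket 68 mm (x) by 50 mm (y), walls 17 mm high, 5 mm thick, on a foot 100 by 82 mm. The pack stands in it with its 60 mm side along the cup's x, either way round; the tab's hook, 20 mm above the pack's underside, clears the walls
- tab_pad (a point): centre of the outer face of the tab's ribbed thumb pad, 24 mm wide and 30 mm high: 27 mm above and 30 mm to +y of the pack's centre with the tab out, 21 mm to +y with it in. Axes as the pack's
- strike_bar (a point): middle of the lower edge of the fixed steel bar in the latch slot on the dock's +y side, 50 mm above the worktop; the tab's hook is caught under it at the start. Hidden beside it is an adjustable strike, set differently each time: how far the pack must go down to unhook (3.5 to 10 mm) can only be felt; a hard stop comes 1 mm lower. Once the tab is in, more than 45 N of pack on dock is too much
- relay: small cream block relay, 28 x 49 x 24 mm, origin at its underside; bystander, leave alone
- choke_a: small ring-shaped wound choke, 33 mm across and 14 mm high, origin at its underside; bystander, leave alone
- estop_a: emergency stop button on its block, 64 x 70 x 67 mm, standing, origin at its underside; bystander, leave alone
Things that resemble listed ones, but are neither listed nor needed, are in the scene too. Leave any blue or pink look-alike of the part that bears pack_center alone.

How it is judged (in metres and radians):
On the way, in this order (a step that is already met when the one before it is completed fails the run):
1. with the tab held in, the pack is drawn up past the hook while still in the dock (value of joint pack_tab above 0.006 m and z of pack_center in the frame of dock_mouth above 0.022 m and horizontal distance between pack_center and dock_mouth below 0.01 m), for 0.05 s.
2. the pack is lifted clear of the dock (z of pack_center in the frame of dock_mouth above 0.056 m), for 0.05 s.
At the end, for the whole second after the job is handed in: The pack stands in the storage cup, within 10 mm of its centre line, its underside on the cup's floor (within 3 mm), upright within 0.1 rad, at rest and released (horizontal distance between pack_center and cup_floor below 0.01 m and z of pack_center in the frame of cup_floor between 0.051 and 0.057 m and angle between pack_center's own z axis and vertical below 0.1 rad and linear speed of pack below 0.02 m/s and contact force between pack and the fingers below 0.2 N); the robot touches nothing.
It fails at once if the pack is squeezed, rammed or wrenched against the dock with more than 60 N (contact force between pack and dock above 60 N).
It fails at once if the pack is rammed into the cup with more than 60 N (contact force between pack and cup above 60 N).
It fails at once if another thing on the worktop is pushed more than 20 mm (distance of any of relay, choke_a, estop_a from where it was at the start of the episode above 0.02 m).
It fails at once if with the tab snapped in, the pack is driven on into the stop or wrenched in the dock with more than 45 N (value of joint pack_tab above 0.006 m and contact force between pack and dock above 45 N).
It also fails if it takes over 53 s, if anything falls off the work surface, if the arm or the gripper's body presses on something with over 40 N, if the wrist force passes 120 N, or if a joint passes its speed limit or range.

## Robot

A 6-joint arm with a two-finger parallel gripper is mounted at the origin on a cart in front of the work surface, level with it; the furniture and walls round the work are solid. World frame = base frame: x ahead of the robot, y to its left, z up, the work surface at z = 0. Lengths are in mm, angles in rad, forces in N, time in s.
With the tool pointing down it reaches from about 300 to 950 mm from the base axis. Payload 3.1 kg.
Tool frame: the origin (TCP) lies at the very end of the fingers, on their centre line; the grasp point (between the pads) lies 19 mm behind it; z points along the fingers, y is the line along which they close (so a half turn about z gives the same grasp; the last joint's range is limited). The gripper opens to 85 mm and grips with 20 to 120 N. Pads are 22 mm wide; open, the fingers measure 114 mm over their backs; the gripper's body (76 mm by 85 mm) begins 54 mm behind the grasp point. The pads swing forward as they close: fully open they stand 13 mm farther back than shut.
Start: joints at [-1.394, 0.308, 1.634, -0, 1.2, -0.07], TCP at [152.661, -606.075, 231.272] pointing down, gripper open.
Joint ranges: [-3.06, 3.06], [-0.79, 1.96], [0.05, 2.63], [-1.19, 4.34], [0.05, 2.64], [-2.94, 2.94]. Speed limits (rad/s): [2.79, 2.79, 3.14, 3.14, 3.14, 3.14].

## Interface

Orientations are given as a rotation vector (axis times angle).
In Python, from plant import read_state, read_camera, sign_off, find_in gives the robot as it stands.
- The arm moves only by the shell command python3 -m creep 'ROWS' [FORCE]. ROWS is text: rows parted by semicolons, each of 7 numbers parted by spaces: the shift along the tool's x, y, z normalised to -1 to 1, where 1 is 12 cm, then the turn, a rotation vector about the tool's x, y, z normalised to -1 to 1, where 1 is 60 degrees, then the opening, from -1 (shut) to 1 (fully open). In form: x y z wx wy wz gripper; .... A call has exactly 8 rows; each row shifts and turns the commanded pose from where the row before left it, along the tool's axes as they then stand; what a row does not reach is not made up. A row lasts 1/8 s, in which the tool goes at most 62.5 mm and 10.7 degrees, less where a joint would pass 70% of its speed; a pose out of reach is approached as far as the arm can. A call with a number of a shift or a turn outside -1 to 1 is refused whole. A call with a gripper value outside its range is refused whole. The fingers move at their own pace and stop on an object; FORCE is the grip in N (left out, the last holds). Time passes only in rows, so rows that do not move let the fingers close, or fill a call up. It gives the time, the measured TCP pose, the force, the opening and the grip force at its end, in the units of the state.
- read_state(): the state, without advancing time (a new reading comes with each control period).
- read_camera(name): name is "scene" or "top" or "wrist"; returns a dict with "img" (384x512x3 uint8, red, green, blue), "K" (3x3 intrinsics, pixels), "camera_from_world" (4x4, takes a point from world to camera coordinates). Camera axes: x right, y down, z forward; pixel columns grow to the right and rows downward; lengths in mm; the calibration is good to about 2 mm. A picture is of the moment at which its call begins. There is no depth.
- sign_off(): hands the job in; it is judged then, once.
Trained networks look in a picture, given as the dict that the camera call returned (one of the last four; its "shot" number tells which), for a name from the list of things; names that differ only in an ending like _2 or _b are one class to them, and where a whole thing is asked for, a point or a joint stands for the part that bears it (a point fixed in the world has none). Each returns a list of dicts, best first, with "confidence" (0 to 1); they miss things now and then, are a little off and sometimes report something else, mostly with a low value. They report only what shows in the picture. A call takes as long as a camera call. They do not tell look-alikes from the thing itself.
- find_in(query, picture): "box" ([left, top, right, bottom] in pixels, round what is visible of it).
The state is a dict: "time_s": time; "joints": joint angles; "joint_velocities": joint speeds; "joint_efforts": joint torques, N m; "ee_pos": TCP position; "tcp_rot": TCP orientation; "contact_force": force on the tool from outside, world axes, zero at the start; "ft_torque": the same for the moment, N m; "finger_gap": opening from 0.0 (shut) to 1.0 (fully open); "grip_force": force on a finger pad.
Only numpy, scipy, OpenCV 4.12 (cv2) and the standard library are available. Lean on these libraries where they do the work, as an engineer would, in place of code of your own. Each camera call takes 0.05 s, during which the arm holds its last target. There are 200 camera calls.

## Working session

There is one attempt and no reset: what is moved stays moved. The work goes in short steps, Python scripts to look and compute and a shell command to move; the robot and the scene stay as the last step left them, time stands still between calls to the robot, and variables do not carry over. Pictures are saved under pics/ and viewed, at most 10 in all, crops included, and the job is handed in when it is done.

```bash
mkdir -p pics; ls
python3 - <<'E'
from plant import *
import cv2,numpy as np
s=read_state();print({k:np.round(v,3).tolist() for k,v in s.items()})
ims=[]
for n in("scene","top"):
    p=read_camera(n);cv2.imwrite(f"pics/{n}0.png",p["img"][:,:,::-1])
    print(n,p["K"].tolist(),np.round(p["camera_from_world"],4).tolist())
    for q in("pack_center","tab_pad","dock_mouth","cup_floor","strike_bar","relay","choke_a","estop_a"):
        try: print(q,[(np.round(d["box"]).tolist(),round(d["confidence"],2)) for d in find_in(q,p)][:4])
        except Exception as e: print(q,e)
print(read_state()["time_s"])
E
```

```text
pics
{'time_s': 0.0, 'joints': [-1.394, 0.309, 1.635, 0.0, 1.2, -0.07], 'joint_velocities': [-0.0, 0.002, -0.001, 0.002, 0.001, 0.001], 'joint_efforts': [0.001, -41.525, -27.667, 0.0, 0.01, 0.0], 'ee_pos': [152.534, -605.25, 230.044], 'tcp_rot': [-3.115, -0.386, 0.0], 'contact_force': [0.231, -0.202, 0.554], 'ft_torque': [0.066, 0.032, 0.068], 'grip_force': 0.0, 'finger_gap': 1.002}
scene [[399.3550973584421, 0.0, 249.42113674787674], [0.0, 399.3550973584421, 185.42960601792996], [0.0, 0.0, 1.0]] [[-0.8701, -0.4927, -0.0114, 547.5123], [-0.3392, 0.6155, -0.7114, 306.8997], [0.3575, -0.6152, -0.7027, 697.3132], [0.0, 0.0, 0.0, 1.0]]
pack_center [([287.0, 141.0, 315.0, 186.0], 0.78), ([213.0, 211.0, 250.0, 259.0], 0.61), ([329.0, 126.0, 352.0, 171.0], 0.56)]
tab_pad [([287.0, 154.0, 296.0, 169.0], 0.66), ([218.0, 229.0, 230.0, 261.0], 0.49), ([344.0, 136.0, 351.0, 163.0], 0.39)]
dock_mouth [([209.0, 242.0, 265.0, 285.0], 0.64)]
cup_floor [([182.0, 297.0, 246.0, 347.0], 0.9)]
strike_bar []
relay [([152.0, 263.0, 166.0, 284.0], 0.54)]
choke_a [([219.0, 230.0, 230.0, 253.0], 0.65), ([166.0, 248.0, 183.0, 263.0], 0.64)]
estop_a [([128.0, 271.0, 162.0, 312.0], 0.71)]
top [[404.04746724184866, 0.0, 244.17692844134527], [0.0, 404.04746724184866, 198.54317603247884], [0.0, 0.0, 1.0]] [[0.0224, -0.9997, -0.0062, -15.9362], [-0.9889, -0.0213, -0.1469, 653.3583], [0.1467, 0.0094, -0.9891, 1132.7852], [0.0, 0.0, 0.0, 1.0]]
pack_center [([295.0, 207.0, 324.0, 233.0], 0.9), ([195.0, 201.0, 219.0, 225.0], 0.72), ([333.0, 230.0, 362.0, 254.0], 0.69)]
tab_pad []
dock_mouth [([193.0, 201.0, 227.0, 230.0], 0.81)]
cup_floor [([148.0, 209.0, 180.0, 246.0], 0.69), ([191.0, 171.0, 200.0, 183.0], 0.59)]
strike_bar [([193.0, 198.0, 225.0, 233.0], 0.81)]
relay [([169.0, 169.0, 188.0, 183.0], 0.73)]
choke_a [([191.0, 171.0, 201.0, 183.0], 0.48)]
estop_a [([167.0, 168.0, 187.0, 183.0], 0.57), ([145.0, 174.0, 172.0, 187.0], 0.49)]
0.9
```

Run:
```python
import cv2,numpy as np
t=cv2.imread("pics/top0.png")[150:270,120:380];s=cv2.imread("pics/scene0.png")[110:370,110:370]
t=cv2.resize(t,None,fx=3,fy=3,interpolation=cv2.INTER_CUBIC);cv2.imwrite("pics/tc.png",t)
cv2.imwrite("pics/sc.png",cv2.resize(s,(600,600),interpolation=cv2.INTER_CUBIC))
```

```text
(no output)
```

View pics/tc.png

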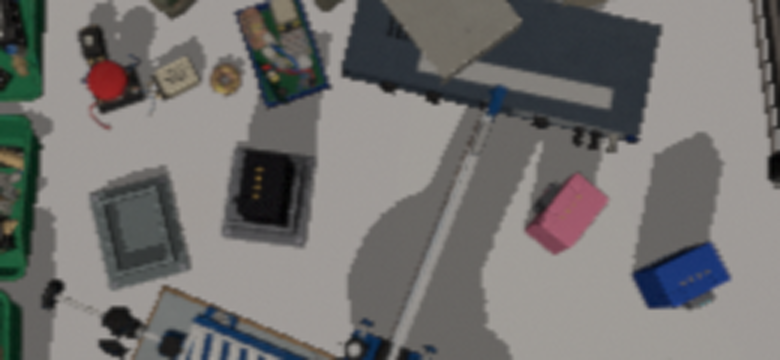

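View pics/sc.png

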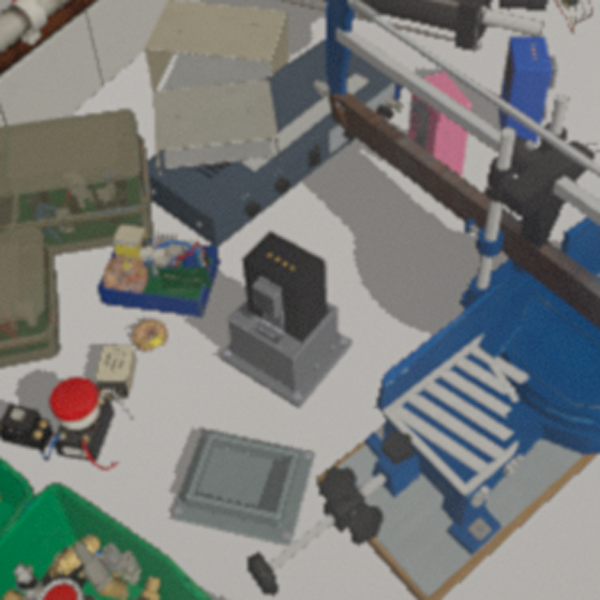

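The crops show the black pack in the dock (top crop about (265,190)), the cup to its left at (140,230), and the blue and pink look-alikes on the right. The tab side (+y) faces left in the top view. A white rod/boom lies between the arm's start and the dock, so I'll check the full pictures for its height.

Run:
```python
import cv2,numpy as np
a=cv2.imread("pics/top0.png");b=cv2.imread("pics/scene0.png")
cv2.imwrite("pics/both.png",cv2.resize(np.vstack([a[60:384],b[0:384]]),None,fx=.84,fy=.84))
cv2.imwrite("pics/full.png",cv2.resize(np.hstack([a,b]),(800,300)))
```

```text
(no output)
```

View pics/full.png

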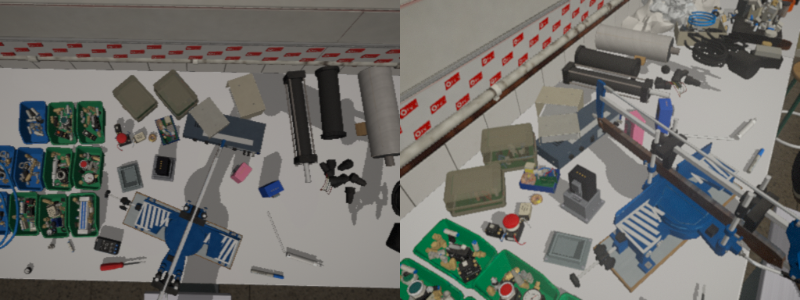

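The picture shows a sliding mitre saw whose rails cross the middle of the table, between the arm's start (right) and the dock. I'll triangulate the rails along with the pack and cup.

```bash
cat > h.py <<'E'
import numpy as np,cv2
from plant import *
def cam(p): return np.array(p["K"]),np.array(p["camera_from_world"])
def proj(p,X):
    K,T=cam(p);c=T[:3,:3]@np.array(X,float)+T[:3,3];c=K@c;return c[:2]/c[2]
def atz(p,u,v,z):
    K,T=cam(p);R=T[:3,:3];o=-R.T@T[:3,3];d=R.T@np.linalg.inv(K)@[u,v,1];return o+d*(z-o[2])/d[2]
def tri(p,a,q,b):
    P=[np.array(c["K"])@np.array(c["camera_from_world"])[:3] for c in(p,q)]
    x=cv2.triangulatePoints(P[0],P[1],np.array(a,float).reshape(2,1),np.array(b,float).reshape(2,1));return (x[:3]/x[3]).ravel()
E
python3 - <<'E'
from h import *
t=read_camera("top");s=read_camera("scene")
for c in(t,s):
    K,T=cam(c);print("cam",-T[:3,:3].T@T[:3,3])
f=lambda x,y:(120+x/3,150+y/3)
g=lambda x,y:(110+x*260/600,110+y*260/600)
R=lambda n,x:print(n,np.round(x,1))
R("railend",tri(t,f(498,95),s,(601-400,85)and((603-400)*1.28,82*1.28)))
R("motor?",tri(t,(187*1.28,212*1.28),s,((745-400)*1.28,210*1.28)))
for n,x,y,z in[("dock NW",236,146,0),("dock NE",314,153,0),("dock SW",222,237,0),("dock SE",306,245,0),
  ("cupNW",91,190,5),("cupNE",168,168,5),("cupSE",188,267,5),("cupSW",113,288,5),("relay",176,78,24),("choke",226,78,14),("estop",108,82,67)]:
    R(n,atz(t,*f(x,y),z))
for n,x,y,z in[("rail0",400,340,300),("rail1",498,95,300)]: R(n,atz(t,*f(x,y),z))
for n,x,y,z in[("packtop c",269,185,128)]: R(n,atz(t,*f(x,y),z))
# scene pack top corners
for n,x,y,z in[("left",246,264,128),("back",272,234,128),("right",326,269,128),("front",300,290,128),
 ("dock front base",298,405,0),("dock left base",219,351,0),("dock right base",351,343,0),("cup L",171,514,5),("cup top",200,430,5),("cup R",313,455,5),("cup B",292,541,5)]: R("s "+n,atz(s,*g(x,y),z))
R("base px",proj(t,[0,0,0])); R("start tcp",proj(t,[152,-606,231]))
E
```

```text
cam [ 480.2633714   -12.71645466 1216.35465922]
cam [331.21341347 509.83309352 714.54230736]
railend [ 663.5 -104.5  257. ]
motor? [372.5  86.3 341.6]
dock NW [657.3 137.4   0. ]
dock NE [651.9  58.    0. ]
dock SW [564.7 147.9   0. ]
dock SE [558.6  63.3   0. ]
cupNW [608.7 281.1   5. ]
cupNE [632.7 204.6   5. ]
cupSE [533.8 179.9   5. ]
cupSW [511.3 253.6   5. ]
relay [721.5 197.4  24. ]
choke [724.6 148.5  14. ]
estop [707.5 255.5  67. ]
rail0 [470.  -27.8 300. ]
rail1 [657.6 -99.5 300. ]
packtop c [603.7  90.4 128. ]
s left [632.3 118.4 128. ]
s back [631.   79.9 128. ]
s right [572.   91.1 128. ]
s front [579.6 120.2 128. ]
s dock front base [570.5 146.1   0. ]
s dock left base [663.2 132.9   0. ]
s dock right base [560.7  65.7   0. ]
s cup L [607.2 283.3   5. ]
s cup top [629.8 210.5   5. ]
s cup R [533.7 183.5   5. ]
s cup B [511.6 254.8   5. ]
base px [238.5 431.6]
start tcp [503.9 410. ]
```

The dock centre is about (605,101) with yaw about -4.5°. The cup is about (571,231) with yaw about 15°, and both views agree on it. The saw's near end lies under the arm's path, so I'm zooming in on it.

Run:
```python
import cv2,numpy as np
a=cv2.imread("pics/top0.png")[170:384,130:330];b=cv2.imread("pics/scene0.png")[90:384,240:512]
a=cv2.resize(a,(400,428));b=cv2.resize(b,None,fx=1.45,fy=1.45)
o=np.zeros((430,800,3),np.uint8);o[:428,:400]=a;h,w=b.shape[:2];o[:min(430,h),400:400+w]=b[:430,:400]
cv2.imwrite("pics/saw.png",o)
```

```text
(no output)
```

View pics/saw.png

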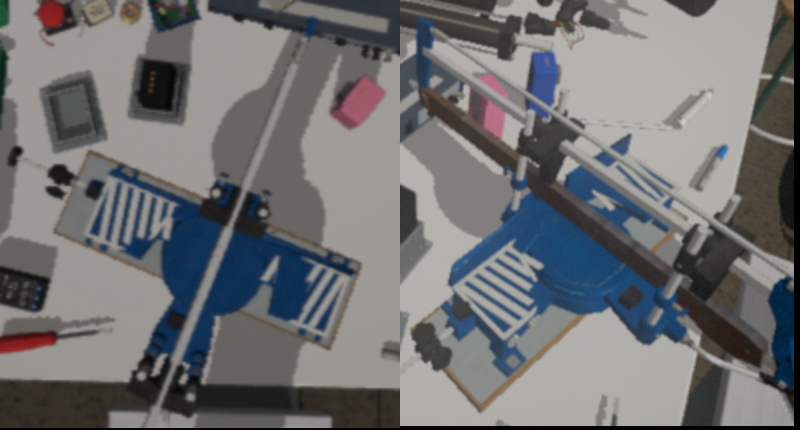

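Run:
```python
from h import *
t=read_camera("top");s=read_camera("scene")
f=lambda x,y:(130+x/2,170+y/2)
g=lambda x,y:(240+(x-400)/1.45,90+y/1.45)
for n,a,b in[("postE",(263,213),(562,95)),("postW",(217,190),(530,118)),("nearE",(190,395),(735,200)),("nearW",(148,370),(692,235)),("railtop far",(312,25),(425,20)),("rail mid",(243,190),(578,100))]:
    x=tri(t,f(*a),s,g(*b));print(n,np.round(x),np.round(proj(t,x)-f(*a),1))
```

```text
postE [442. -48. 253.] [-0.2 -1.1]
postW [465.   6. 249.] [0.  0.1]
nearE [237.  31. 258.] [-0.  -0.3]
nearW [261.  81. 243.] [-0.1 -1.4]
railtop far [ 664. -103.  260.] [-0.2 -0.4]
rail mid [444. -28. 269.] [1.3 9.4]
```

The saw's top is at about z 265, so a swing with the TCP at z ≈ 430 clears it.

```bash
python3 -m creep '.2 -.2 -.41 0 0 0 1;.2 -.2 -.41 0 0 0 1;.2 -.2 -.41 0 0 0 1;.2 -.2 -.41 0 0 0 1;.36 -.34 0 0 0 0 1;.36 -.34 0 0 0 0 1;.36 -.34 0 0 0 0 1;.36 -.34 0 0 0 0 1'
python3 -m creep '.36 -.33 0 0 0 0 1;.36 -.33 0 0 0 0 1;.36 -.33 0 0 0 0 1;.36 -.33 0 0 0 0 1;.36 -.33 0 0 0 .08 1;.36 -.33 0 0 0 .08 1;.36 -.33 0 0 0 .08 1;.2 -.2 0 0 0 .07 1'
```

```text
time_s: 2.1
ee_pos: [350.7, -287.4, 428.4]
tcp_rot: [3.117, 0.386, 0.001]
contact_force: [0.7, -0.8, -0.6]
finger_gap: 0.995
grip_force: 0.0
time_s: 3.1
ee_pos: [612.5, 71.1, 427.6]
tcp_rot: [-3.139, 0.122, 0.0]
contact_force: [0.2, -2.8, 0.1]
finger_gap: 1.002
grip_force: 0.0
```

Run:
```python
from h import *
p=read_camera("wrist");cv2.imwrite("pics/w0.png",p["img"][:,:,::-1])
K,T=cam(p);print(K.tolist(),np.round(T,3).tolist(),-T[:3,:3].T@T[:3,3]);print(read_state()["ee_pos"],read_state()["joints"])
for q in("pack_center","tab_pad","cup_floor"): print(q,[(np.round(d["box"]).tolist(),round(d["confidence"],2)) for d in find_in(q,p)][:3])
for n,X in[("dock",[605,101,60]),("packtop",[604,101,128]),("cup",[571,231,5])]:print(n,proj(p,X))
```

```text
[[300.53045831261346, 0.0, 257.6948477060001], [0.0, 300.53045831261346, 194.52864497112412], [0.0, 0.0, 1.0]] [[-0.078, -0.997, 0.0, 119.995], [-0.955, 0.075, 0.287, 484.856], [-0.286, 0.022, -0.958, 740.799], [0.0, 0.0, 0.0, 1.0]] [684.48585416  66.69511257 570.34898491]
[614.56293855  73.53749875 426.76976483] [0.04704422 0.18961344 1.39447959 0.00332585 1.55571869 1.69585459]
pack_center [([390.0, 128.0, 445.0, 176.0], 0.93), ([434.0, 156.0, 512.0, 204.0], 0.92), ([222.0, 133.0, 255.0, 179.0], 0.84)]
tab_pad [([223.0, 152.0, 226.0, 166.0], 0.66), ([396.0, 138.0, 409.0, 147.0], 0.43), ([218.0, 123.0, 261.0, 175.0], 0.28)]
cup_floor [([147.0, 144.0, 207.0, 201.0], 0.81)]
dock [241.22411556 154.60520896]
packtop [238.89974112 162.57379675]
cup [177.04442082 172.87309293]
```

View pics/w0.png

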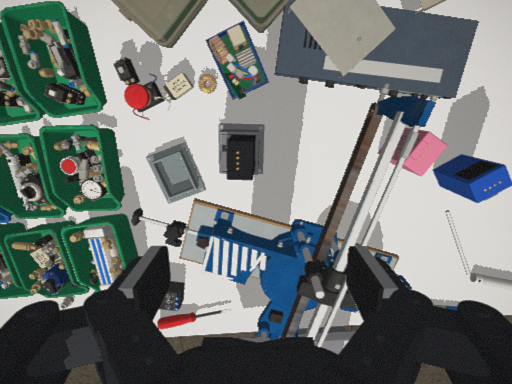

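The wrist view shows the pack top at about (240,157) and the cup at (177,170), matching my estimates. Going lower over the pack for the close look.

```bash
python3 -m creep '-.022 -.056 .4 0 0 0 1;-.022 -.056 .4 0 0 0 1;-.022 -.056 .4 0 0 0 1;-.022 -.055 .4 0 0 0 1;0 0 0 0 0 0 1;0 0 0 0 0 0 1;0 0 0 0 0 0 1;0 0 0 0 0 0 1'
python3 - <<'E'
from h import *
p=read_camera("wrist");np.save("pics/w1.npy",{k:p[k] for k in("img","K","camera_from_world")},allow_pickle=True)
print(read_state()["ee_pos"])
for q in("pack_center","tab_pad"): print(q,[(np.round(d["box"]).tolist(),round(d["confidence"],2)) for d in find_in(q,p)][:3])
pk=proj(p,[604,101,128]);print(pk)
x0,y0=[int(v) for v in pk-[100,90]];x0=max(x0,0);y0=max(y0,0);print(x0,y0)
cv2.imwrite("pics/w1.png",cv2.resize(p["img"][y0:y0+180,x0:x0+200,::-1],None,fx=3.3,fy=3.3,interpolation=cv2.INTER_CUBIC))
E
```

```text
time_s: 4.3
ee_pos: [604.3, 95.9, 238.6]
tcp_rot: [-3.139, 0.123, -0.007]
contact_force: [0.3, -0.2, 0.2]
finger_gap: 1.0
grip_force: 0.0
[603.93415917  95.93770689 238.01742107]
pack_center [([476.0, 130.0, 511.0, 198.0], 0.83), ([216.0, 124.0, 287.0, 200.0], 0.72), ([223.0, 142.0, 279.0, 216.0], 0.69)]
tab_pad [([223.0, 167.0, 231.0, 197.0], 0.83), ([488.0, 147.0, 512.0, 168.0], 0.65), ([113.0, 154.0, 200.0, 240.0], 0.63)]
[253.27220562 191.61262781]
153 101
```

View pics/w1.png

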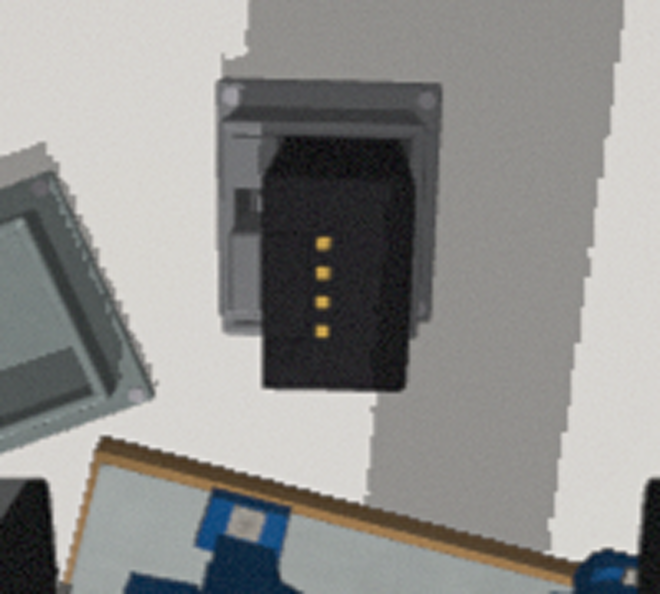

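The close view shows the pack top at crop corners (263,175), (415,180), (405,390) and (262,388), with the tab pad on its left (+y) side.

Run:
```python
from h import *
p=np.load("pics/w1.npy",allow_pickle=True).item()
f=lambda x,y:(153+(x+.5)/3.3-.5,101+(y+.5)/3.3-.5)
c=np.array([atz(p,*f(*a),128)[:2] for a in[(263,177),(414,180),(405,390),(262,388)]]);print(np.round(c,1),c.mean(0))
d=[c[0]-c[3],c[1]-c[2]];print([np.degrees(np.arctan2(*v[::-1])) for v in d],[np.linalg.norm(v) for v in d])
d=[c[0]-c[1],c[3]-c[2]];print([np.degrees(np.arctan2(-v[0],v[1])) for v in d],[np.linalg.norm(v) for v in d])
b=np.array([atz(p,*f(*a),0)[:2] for a in[(217,82),(441,85)]]);print(b, np.degrees(np.arctan2(-(b[0]-b[1])[0],(b[0]-b[1])[1])))
```

```text
[[638.1 115.9]
 [634.3  77.4]
 [577.   83.2]
 [580.7 122.1]] [607.52801273  99.67060348]
[np.float64(-6.140731847067352), np.float64(-5.847885484362449)] [np.float64(57.80293604647828), np.float64(57.605544257702576)]
[np.float64(-5.644931440369249), np.float64(-5.357996392417728)] [np.float64(38.75916342487127), np.float64(39.05578507314716)]
[[656.18542482 141.8684192 ]
 [648.47635871  58.01287413]] -5.252590895065
```

```bash
python3 -m creep '.022 -.076 0 0 0 .019 1;0 0 0 0 0 0 1;0 0 .3 0 0 0 1;0 0 .3 0 0 0 1;0 0 .3 0 0 0 1;0 0 .3 0 0 0 1;0 0 0 0 0 0 1;0 0 0 0 0 0 1' 22; python3 -c "
from plant import *;s=read_state();print(s['ee_pos'],s['tcp_rot'],s['contact_force'])"
```

```text
time_s: 5.45
ee_pos: [607.2, 105.2, 93.2]
tcp_rot: [-3.138, 0.153, -0.002]
contact_force: [1.0, -0.8, -0.3]
finger_gap: 0.999
grip_force: 0.0
[607.16250714 105.18576333  93.16178749] [-3.13765532e+00  1.53112755e-01 -2.44923444e-03] [ 1.01374383 -0.78078233 -0.3414659 ]
```

```bash
python3 -m creep '0 0 .06 0 0 0 1;0 0 .06 0 0 0 1;0 0 0 0 0 0 .27;0 0 0 0 0 0 .27;0 0 0 0 0 0 .27;0 0 0 0 0 0 .27;0 0 0 0 0 0 .1;0 0 0 0 0 0 0' 22; python3 -m creep '0 0 0 0 0 0 -.1;0 0 0 0 0 0 -1;0 0 0 0 0 0 -1;0 0 0 0 0 0 -1;0 0 0 0 0 0 -1;0 0 0 0 0 0 -1;0 0 0 0 0 0 -1;0 0 0 0 0 0 -1' 22
```

```text
time_s: 6.45
ee_pos: [606.3, 103.4, 78.3]
tcp_rot: [3.135, -0.153, -0.0]
contact_force: [-1.1, -5.2, 3.7]
finger_gap: 0.555
grip_force: 23.1
time_s: 7.45
ee_pos: [606.3, 103.5, 78.3]
tcp_rot: [3.135, -0.153, -0.0]
contact_force: [-1.9, -4.1, 4.6]
finger_gap: 0.559
grip_force: 23.1
```

Gap is 47.5 mm, so the tab is in by its free 2.5 mm, as expected. I'll ease the side load and press down in small steps.

```bash
python3 -m creep '0 .012 .008 0 0 0 -1;0 0 .008 0 0 0 -1;0 0 .008 0 0 0 -1;0 0 0 0 0 0 -1;0 0 0 0 0 0 -1;0 0 0 0 0 0 -1;0 0 0 0 0 0 -1;0 0 0 0 0 0 -1' 22
```

```text
time_s: 8.45
ee_pos: [606.8, 103.2, 77.4]
tcp_rot: [3.138, -0.154, 0.001]
contact_force: [-3.9, -3.2, 12.3]
finger_gap: 0.558
grip_force: 22.2
```

```bash
python3 -m creep '0 0 .009 0 0 0 -1;0 0 .009 0 0 0 -1;0 0 0 0 0 0 -1;0 0 0 0 0 0 -1;0 0 0 0 0 0 -1;0 0 0 0 0 0 -1;0 0 0 0 0 0 -1;0 0 0 0 0 0 -1' 22
```

```text
time_s: 9.45
ee_pos: [607.5, 103.0, 75.6]
tcp_rot: [3.137, -0.154, 0.004]
contact_force: [-3.3, -2.9, 12.0]
finger_gap: 0.552
grip_force: 20.6
```

```bash
python3 -m creep '0 0 .01 0 0 0 -1;0 0 0 0 0 0 -1;0 0 0 0 0 0 -1;0 0 0 0 0 0 -1;0 0 0 0 0 0 -1;0 0 0 0 0 0 -1;0 0 0 0 0 0 -1;0 0 0 0 0 0 -1' 22
```

```text
time_s: 10.45
ee_pos: [607.3, 99.9, 74.2]
tcp_rot: [3.132, -0.151, 0.003]
contact_force: [-3.0, -11.2, 13.0]
finger_gap: 0.481
grip_force: 20.6
```

```bash
python3 -c "
from plant import *;s=read_state();print(s['finger_gap'],s['contact_force'])"
```

```text
0.48126476572123467 [ -3.02330658 -11.17353204  12.98328058]
```

It snapped in: gap is 41 mm after about 4 mm of press. I'll yield along y and start drawing up.

```bash
python3 -m creep '-.003 .013 0 0 0 0 -1;-.003 .012 0 0 0 0 -1;0 0 0 0 0 0 -1;0 0 -.03 0 0 0 -1;0 0 -.03 0 0 0 -1;0 0 -.03 0 0 0 -1;0 0 0 0 0 0 -1;0 0 0 0 0 0 -1' 22
```

```text
time_s: 11.45
ee_pos: [604.4, 100.1, 81.6]
tcp_rot: [3.137, -0.153, -0.002]
contact_force: [-1.1, -4.4, -0.1]
finger_gap: 0.476
grip_force: 24.0
```

```bash
python3 -m creep '0 .008 -.04 0 0 0 -1;0 0 -.05 0 0 0 -1;0 0 -.05 0 0 0 -1;0 0 -.05 0 0 0 -1;0 0 -.05 0 0 0 -1;0 0 -.05 0 0 0 -1;0 0 0 0 0 0 -1;0 0 0 0 0 0 -1' 24
```

```text
time_s: 12.45
ee_pos: [604.8, 99.7, 116.9]
tcp_rot: [-3.138, 0.154, 0.001]
contact_force: [-0.6, -0.1, -2.3]
finger_gap: 0.471
grip_force: 24.5
```

```bash
python3 -m creep '0 0 -.08 0 0 0 -1;0 0 -.08 0 0 0 -1;0 0 -.08 0 0 0 -1;0 0 -.08 0 0 0 -1;0 0 -.08 0 0 0 -1;0 0 0 0 0 0 -1;0 0 0 0 0 0 -1;0 0 0 0 0 0 -1' 25
python3 - <<'E'
from h import *
s=read_state();print(s['ee_pos'],s['tcp_rot'],s['finger_gap'])
p=read_camera("wrist");cv2.imwrite("pics/w2.png",p["img"][:,:,::-1])
for n,X in[("cup",[571,231,5])]:print(n,proj(p,X))
q=read_camera("scene");cv2.imwrite("pics/w2.png",np.hstack([p["img"][60:384,0:400],q["img"][60:384,112:512]])[:,:,::-1])
np.save("pics/w2.npy",p,allow_pickle=True)
E
```

```text
time_s: 13.45
ee_pos: [604.5, 99.6, 164.4]
tcp_rot: [3.138, -0.153, -0.002]
contact_force: [-0.0, -1.3, -2.8]
finger_gap: 0.471
grip_force: 26.0
[604.45171811  99.63364043 164.38740096] [ 3.13769385e+00 -1.53424820e-01 -1.99436244e-03] 0.4712983691882769
cup [140.15898869 219.05201429]
```

View pics/w2.png

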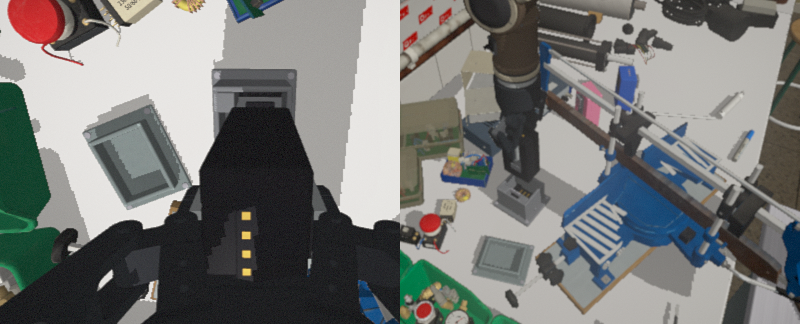

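The pack is held and centred, clear of the dock. The foot's opposite corners at about (83,192) and (190,245) give a check on the cup.

Run:
```python
from h import *
p=np.load("pics/w2.npy",allow_pickle=True).item()
hsv=cv2.cvtColor(p["img"],cv2.COLOR_RGB2HSV)
print(find_in.__name__)
for z in(3,5):
    c=[atz(p,u,v,z)[:2] for u,v in[(83,192),(152,158),(190,245)]]
    print(z,np.round(c,1),"mid",(c[0]+c[2])/2,"lens",np.linalg.norm(c[0]-c[1]),np.linalg.norm(c[1]-c[2]),"yaw",np.degrees(np.arctan2(*(c[1]-c[2])[::-1])),np.degrees(np.arctan2(-(c[0]-c[1])[0],(c[0]-c[1])[1])))
c0=np.array([571,231.]);y=np.radians(15.5);R=np.array([[np.cos(y),-np.sin(y)],[np.sin(y),np.cos(y)]])
im=cv2.resize(p["img"][140:300,50:230,::-1],None,fx=3.3,fy=3.3,interpolation=cv2.INTER_CUBIC)
for hx,hy,z,col in[(50,41,5,(0,0,255)),(34,25,22,(0,255,0)),(39,30,22,(255,255,0))]:
    q=np.array([(proj(p,[*(c0+R@[a*hx,b*hy]),z])-[50,140]+.5)*3.3 for a,b in[(1,1),(1,-1),(-1,-1),(-1,1)]]);cv2.polylines(im,[q.astype(int)],True,col,1)
cv2.imwrite("pics/w3.png",im)
```

```text
call
3 [[606.2 285.4]
 [634.7 205.9]
 [534.4 183.2]] mid [570.33906335 234.31683698] lens 84.4099537197442 102.75454089654981 yaw 12.74612365304679 19.671530222353155
5 [[606.7 284.1]
 [634.9 205.2]
 [535.4 182.7]] mid [571.03709015 233.39273349] lens 83.85473781343141 102.07866141744191 yaw 12.746123653046785 19.671530222353145
```

View pics/w3.png

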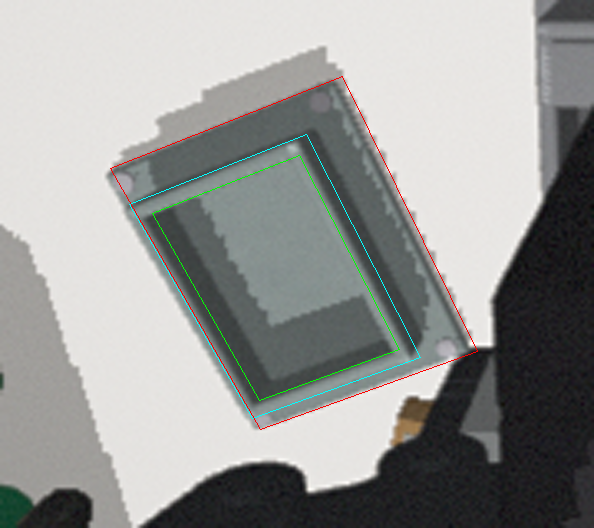

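The overlay fits the cup at (571,231.5), yaw 15.5°. The gold contacts on the pack give its offset in the grip.

Run:
```python
from h import *
w1=np.load("pics/w1.npy",allow_pickle=True).item();w2=np.load("pics/w2.npy",allow_pickle=True).item()
def blobs(p):
    h=cv2.cvtColor(p["img"],cv2.COLOR_RGB2HSV);m=cv2.inRange(h,(15,100,110),(32,255,255));m[:150]=0;m[345:]=0;m[:,:225]=0;m[:,280:]=0
    n,l,s,c=cv2.connectedComponentsWithStats(m);return np.array([c[i] for i in range(1,n) if s[i,4]>4])
yaw=np.radians(-5.6);R=np.array([[np.cos(yaw),-np.sin(yaw)],[np.sin(yaw),np.cos(yaw)]])
b=blobs(w1);k=np.array([atz(w1,*q,128)[:2] for q in b]);print(b,k,"in pack:",(k-[607.3,99.7])@R)
b2=blobs(w2);print(b2)
for zt in(210,214,217):
    k2=np.array([atz(w2,*q,zt)[:2] for q in b2]);print(zt,"rel TCP:",(k2-[604.45,99.63])@R)
```

```text
[[250.4        174.4       ]
 [250.4        183.4       ]
 [250.5        192.        ]
 [250.5        201.        ]
 [255.84328358 257.89552239]] [[619.58422558 102.19439209]
 [611.60328244 102.87812795]
 [603.8387247  103.45522389]
 [595.57901577 104.16205857]
 [539.36817708 103.94016251]] in pack: [[ 11.98218787   3.68121771]
 [  3.97261365   3.5828868 ]
 [ -3.81120165   3.39954042]
 [-12.10046528   3.29699532]
 [-68.02137885  -2.40905836]]
[[245.86486486 275.54054054]
 [245.98611111 294.61111111]
 [245.94366197 313.54929577]
 [246.05797101 331.55072464]]
210 rel TCP: [[ 11.98214605   5.53761672]
 [  3.85887573   5.58795399]
 [ -4.55642553   5.70245265]
 [-12.89839105   5.75550214]]
214 rel TCP: [[14.46515839  5.36089147]
 [ 6.67665525  5.4091543 ]
 [-1.39184396  5.51893436]
 [-9.39002968  5.56979764]]
217 rel TCP: [[16.32741764  5.22834753]
 [ 8.78998989  5.27505452]
 [ 0.98159221  5.38129565]
 [-6.75875865  5.43051926]]
```

```bash
python3 -m creep '-.066 -.175 0 0 0 0 -1;-.066 -.175 0 0 0 0 -1;-.066 -.175 0 0 0 0 -1;-.066 -.175 0 0 0 0 -1;-.066 -.175 0 0 0 0 -1;-.066 -.175 0 0 0 0 -1;0 0 0 0 0 0 -1;0 0 0 0 0 0 -1' 25; python3 -m creep '0 0 0 0 0 -.07 -1;0 0 0 0 0 -.07 -1;0 0 0 0 0 -.07 -1;0 0 0 0 0 -.07 -1;0 0 0 0 0 -.072 -1;0 0 0 0 0 0 -1;0 0 0 0 0 0 -1;0 0 0 0 0 0 -1' 25
python3 - <<'E'
from h import *
s=read_state();print(s['ee_pos'],s['tcp_rot'],s['finger_gap'],np.degrees(2*np.arctan2(-s['tcp_rot'][1],-s['tcp_rot'][0])))
p=read_camera("wrist");im=p["img"][:,:,::-1].copy()
q=read_camera("scene");j=q["img"][:,:,::-1]
cv2.imwrite("pics/w4.png",np.hstack([im[100:384,56:456],j[180:384,120:400][:, :].repeat(1,0) if 0 else cv2.resize(j[200:384,130:389],(400,284))]))
E
```

```text
time_s: 14.55
ee_pos: [569.9, 229.8, 165.0]
tcp_rot: [3.137, -0.153, 0.0]
contact_force: [-0.1, -0.1, -2.6]
finger_gap: 0.473
grip_force: 26.1
time_s: 15.55
ee_pos: [570.0, 229.5, 165.0]
tcp_rot: [3.113, 0.423, -0.0]
contact_force: [-0.3, 0.0, -2.9]
finger_gap: 0.473
grip_force: 26.1
[570.04118691 229.45495808 165.01808165] [ 3.11293381e+00  4.22766538e-01 -4.78151682e-05] 0.47258665533298644 -344.5319926628749
```

View pics/w4.png

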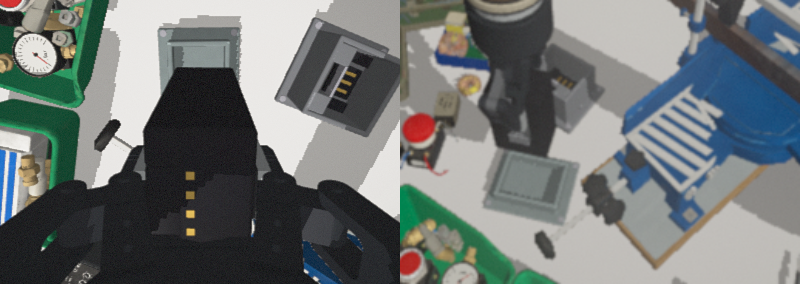

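The pack is above the cup and aligned with it (yaw 15.5°), and its contacts are unchanged in the grip. Lowering.

```bash
python3 -m creep '0 0 .13 0 0 0 -1;0 0 .13 0 0 0 -1;0 0 .13 0 0 0 -1;0 0 .13 0 0 0 -1;0 0 .1 0 0 0 -1;0 0 0 0 0 0 -1;0 0 0 0 0 0 -1;0 0 0 0 0 0 -1' 25
python3 - <<'E'
from h import *
p=read_camera("wrist");im=p["img"][:,:,::-1].copy()
cv2.imwrite("pics/w5.png",cv2.resize(im[80:260,130:370],None,fx=3.2,fy=3.2,interpolation=cv2.INTER_CUBIC))
E
```

```text
time_s: 16.65
ee_pos: [570.8, 230.0, 91.6]
tcp_rot: [-3.112, -0.424, -0.003]
contact_force: [-0.1, -1.1, -2.3]
finger_gap: 0.473
grip_force: 26.2
```

View pics/w5.png

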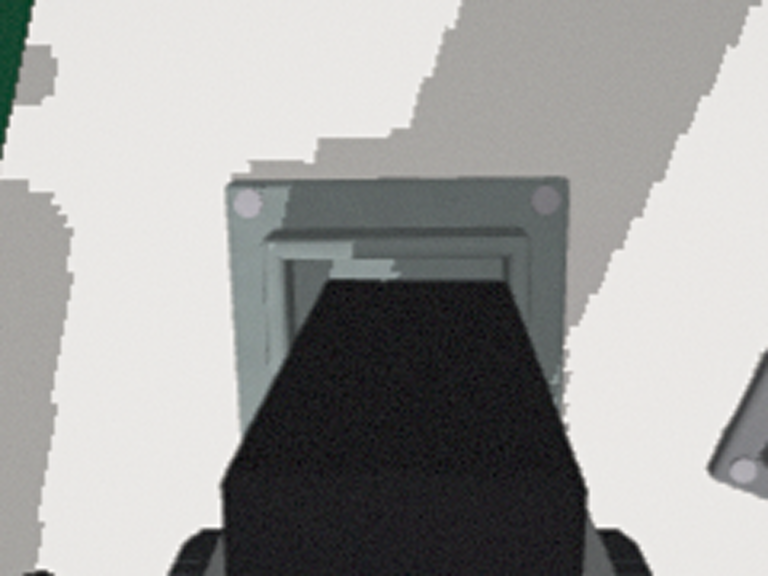

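The picture shows the pack's lower edge (crop cols 329–512) to the right of the middle of the cup's pocket (290–507), about 5 mm towards -y. Now the x offset.

Run:
```python
from h import *
p=read_camera("wrist");f=lambda x,y:(130+(x+.5)/3.2-.5,80+(y+.5)/3.2-.5)
y=np.radians(15.5);R=np.array([[np.cos(y),-np.sin(y)],[np.sin(y),np.cos(y)]])
t=np.array([570.8,230.0])
for n,x,yy,z in[("packL",329,282,32.7),("packR",512,282,32.7),("packtopL",222,485,140.7),("packtopR",586,485,140.7),("rimL",290,257,22),("rimR",507,257,22),("rim out far",398,240,22),("footL",230,183,5),("footR",568,180,5)]:
    print(n,np.round((atz(p,*f(x,yy),z)[:2]-t)@R,1))
```

```text
packL [31.1 18.6]
packR [ 31.1 -20.4]
packtopL [31.3 21.2]
packtopR [ 31.3 -17.2]
rimL [34.6 28.1]
rimR [ 34.6 -20.3]
rim out far [38.4  4. ]
footL [49.2 43.7]
footR [ 49.9 -35.9]
```

```bash
python3 -m creep '-.008 -.04 0 0 0 0 -1;0 0 0 0 0 0 -1;0 0 .03 0 0 0 -1;0 0 .05 0 0 0 -1;0 0 .05 0 0 0 -1;0 0 .05 0 0 0 -1;0 0 0 0 0 0 -1;0 0 0 0 0 0 -1' 25
```

```text
time_s: 17.75
ee_pos: [567.9, 234.1, 69.0]
tcp_rot: [-3.113, -0.424, -0.0]
contact_force: [-0.1, 0.6, -3.5]
finger_gap: 0.475
grip_force: 26.2
```

Inside the cup walls with no contact. Lowering the last few mm.

```bash
python3 -m creep '0 0 .015 0 0 0 -1;0 0 .01 0 0 0 -1;0 0 .01 0 0 0 -1;0 0 .008 0 0 0 -1;0 0 0 0 0 0 -1;0 0 0 0 0 0 -1;0 0 0 0 0 0 -1;0 0 0 0 0 0 -1' 25
```

```text
time_s: 18.75
ee_pos: [568.0, 234.1, 64.7]
tcp_rot: [3.113, 0.424, 0.001]
contact_force: [-2.4, -2.8, 6.3]
finger_gap: 0.475
grip_force: 27.7
```

On the floor (about 9 N). I'll open slowly, shifting to +y to follow the tab springing out.

```bash
python3 -m creep '0 -.006 -.008 0 0 0 -.02;0 -.008 0 0 0 0 .04;0 -.008 0 0 0 0 .1;0 -.008 0 0 0 0 .16;0 -.008 0 0 0 0 .22;0 0 0 0 0 0 .35;0 0 0 0 0 0 .6;0 0 0 0 0 0 1' 20; python3 -m creep '0 0 0 0 0 0 1;0 0 0 0 0 0 1;0 0 0 0 0 0 1;0 0 -.1 0 0 0 1;0 0 -.3 0 0 0 1;0 0 -.4 0 0 0 1;0 0 -.4 0 0 0 1;0 0 0 0 0 0 1'
python3 - <<'E'
from h import *
p=read_camera("wrist")
h=cv2.cvtColor(p["img"],cv2.COLOR_RGB2HSV);m=cv2.inRange(h,(15,100,110),(32,255,255))
n,l,s,c=cv2.connectedComponentsWithStats(m)
y=np.radians(15.5);R=np.array([[np.cos(y),-np.sin(y)],[np.sin(y),np.cos(y)]])
for i in range(1,n):
    if s[i,4]>4 and 180<c[i][0]<330: print(c[i],np.round((atz(p,*c[i],113)[:2]-[571,231.5])@R,1),atz(p,*c[i],113)[:2])
t=read_camera("top");print([(np.round(d["box"]).tolist(),round(d["confidence"],2)) for d in find_in("pack_center",t)])
cv2.imwrite("pics/w6.png",np.hstack([p["img"][60:360,100:400],cv2.resize(t["img"][140:260,120:280],(400,300))])[:,:,::-1])
E
```

```text
time_s: 19.75
ee_pos: [566.8, 238.5, 65.1]
tcp_rot: [-3.113, -0.424, -0.001]
contact_force: [-0.0, -0.2, 1.0]
finger_gap: 0.986
grip_force: 0.0
time_s: 20.75
ee_pos: [570.5, 239.9, 215.8]
tcp_rot: [-3.11, -0.424, -0.019]
contact_force: [0.6, -0.1, -0.9]
finger_gap: 0.999
grip_force: 0.0
[258.      0.375] [147.3   9.4] [710.47073183 279.96195802]
[268.      0.375] [147.3   2.2] [712.39336294 273.02383443]
[260.2  45.4] [117.8   7.8] [682.46003395 270.48093226]
[294.66666667  43.66666667] [119.  -17.9] [690.46082148 246.02456673]
[260.4 183.6] [11.6  7.4] [580.16277863 241.68687027]
[260.5        192.71428571] [3.6 7.3] [572.49144178 239.45078738]
[260.5        201.71428571] [-4.5  7.2] [564.76207955 237.28612874]
[260.4 210.6] [-12.5   7.3] [556.97573501 235.19547529]
[260.69620253 239.26582278] [-39.5   7. ] [531.06595798 227.66776651]
[313.95 249.07] [-49.1 -41. ] [534.65229909 178.91586696]
[226.61643836 297.76712329] [-99.6  39.1] [464.54229981 242.50964337]
[([296.0, 208.0, 325.0, 231.0], 0.98), ([332.0, 232.0, 363.0, 255.0], 0.86), ([146.0, 218.0, 174.0, 238.0], 0.58), ([192.0, 202.0, 224.0, 233.0], 0.31)]
```

The pack is at floor height (contact spacing fits its top at z 113), within about 4 mm of the cup's centre and released.

```bash
python3 -c "
from plant import *;print(sign_off())"
```

```text
the job is handed in; nothing more can be done
None
```

The battery pack came out of the dock and was released standing in the storage cup, about 4 mm from the cup's centre by the wrist camera; I handed the job in at about 21 s, and no verdict came back.

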